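Run the locked board carriage home against the tester's end block

ROBOT

A 7-joint arm with a two-finger parallel gripper is mounted at the origin on the work surface. World frame = base frame: x ahead of the robot, y to its left, z up, the work surface at z = 0. Lengths are in m, angles in degrees, forces in N, time in s.
With the tool pointing down it reaches from about 0.425 to 0.875 m from the base axis. Payload 9.9 kg.
Tool frame: the origin (TCP) lies on the centre line of the jaws, within the pads' length; the fingertips stand 22 mm ahead of it and the grasp point (between the pads) lies 3 mm ahead of it; z points along the fingers, y is the line along which they close (so a half turn about z gives the same grasp; the last joint's range is limited). The gripper opens to 85 mm and grips with 20 to 120 N. Pads are 22 mm wide; open, the fingers measure 114 mm over their backs; the gripper's body (76 mm by 85 mm) begins 54 mm behind the grasp point. The pads swing forward as they close: fully open they stand 13 mm farther back than shut.
Start: joints at [-77.281, 32.985, 1.427, 82.34, -0.859, 64.687, -3.237], TCP at [0.203, 0.644, 0.253] pointing down, gripper open.
Joint ranges: [-157.87, 157.87], [-19.46, 123.44], [-87.15, 90], [11.01, 140.99], [-62.26, 242.26], [9.8, 113.94], [-161.44, 161.44]. Speed limits (degrees/s): [127.2, 127.2, 172.46, 172.46, 180, 180, 180].

INTERFACE

Orientations are given as [roll, pitch, yaw] about the fixed x, y, z axes, in that order (R = Rz(yaw) Ry(pitch) Rx(roll)).
In Python, from plant import readout, cams, workorder gives the robot as it stands. The module is installed in compiled form; this text tells all that it offers.
- The arm moves only by the shell command python3 -m creep 'ROWS'. ROWS is JSON, a list that holds one entry, the list of rows, each a list of 7 numbers: the shift along the world's x, y, z in units of 800 mm (1.0 is 800 mm), then the turn, a rotation vector about the world's x, y, z in units of 90 degrees (1.0 is 90 degrees), then the opening, from 0 (shut) to 1 (fully open). In form: [[[dx, dy, dz, ax, ay, az, jaw], ...]]. A call has 1 to 5 rows; each row is the pose to reach, as a shift and turn from the pose commanded when the call began; what a row does not reach only later rows make up. A row lasts 1/8 s, in which the tool goes at most 62.5 mm and 10.7 degrees, less where a joint would pass 70% of its speed; a pose out of reach is approached as far as the arm can. A call with a number of a shift or a turn outside -1 to 1 is refused whole. A call with a gripper value outside its range is refused whole. The fingers move at their own pace and stop on an object; the grip force is fixed at half the most. Time passes only in rows, so rows that repeat a pose let the fingers close. It gives the time, the measured TCP pose, the force, the opening and the grip force at its end, in the units of the state.
- readout.get_state(): the state, without advancing time (a new reading comes with each control period).
- cams.capture(name): name is "scene" or "top" or "wrist"; returns the picture (420x560x3 uint8, blue, green, red); there is no depth.
- cams.camera_params(name): a dict with "camera_matrix" (3x3 intrinsics, pixels), "position" and "orientation" of the camera in the world. Camera axes: x right, y down, z forward; pixel columns grow to the right and rows downward; lengths in m; the calibration is good to about 2 mm. A picture is of the moment at which its call begins: read the wrist's pose just before it. camera_params takes no time and is no camera call; for the wrist camera it gives the pose at the moment of the call.
- workorder.job_done(): hands the job in; it is judged then, once.
The state is a dict: "time_s": time; "joint_positions": joint angles; "qvel": joint speeds; "joint_efforts": joint torques, N m; "position": TCP position; "eef_rot": TCP orientation; "ft_force": force on the tool from outside, world axes, zero at the start; "ft_torque": the same for the moment, N m; "opening": finger opening in m; "grip_force": force on a finger pad.
Only numpy, scipy, OpenCV 4.12 (cv2) and the standard library are available. Lean on these libraries where they do the work, as an engineer would, in place of code of your own. Each camera call takes 0.05 s, during which the arm holds its last target. There are 200 camera calls.

TASK

On the board slide, push the carriage that carries the circuit board fully home against the rubber pads of the grey end block, so the board can be tested. It is locked: with the fingertips press the black button on the carriage and keep it held down all the way while you push, then let it come up again so that the carriage locks there, and move clear. Do not pick up the board or anything else, and leave everything around undisturbed.

Things in the scene. Friction and masses are not known exactly. Their poses are not given: they have to be found in the camera images.
- slide: Fixed board slide: aluminium base plate 10 mm thick, 390 mm long (its y, +-195 mm), from -70 to +130 mm in its x, with two steel rails along its y. Origin: table level, under the middle of the rails. Level; place and yaw vary. +y points to the grey end block; the other end has only a 35 mm high aluminium strip. A spool and a small bottle stand on the wide +x margin.
- end_pads (a point): Midway between the faces of the two black rubber pads of the end block, 45 mm above the table, 150 mm from the slide's origin along its +y. The block is grey, 110 mm wide, 65 mm high.
- carriage (a joint): Travel of the carriage along the slide's +y, in m: 0 farthest from the end block, 0.13 at the end stop (front edge at the pads). Starts near 0.02. With the button up a latch locks it in one of the notches 10 mm apart (at 0, 0.01 ... with 1.5 mm play; the last, at the stop, takes it from 0.1265 to 0.13); with the button down 1 to 2 N moves it slowly.
- nest (a point): Centre of the floor of the carriage's shallow nest (rim 6 mm high) in which the board lies, 40 mm above the table; moves with the carriage. The carriage is a grey plate 110 mm wide across the rails, 190 mm long, its top 40 mm above the table; this point is on its centre line, 42 mm from its middle towards the end block.
- carriage_front (a point): Middle of the carriage's front upper edge, 40 mm above the table, 53 mm ahead (slide's +y) of the nest point; at the end stop it is level with the faces of the pads.
- button_top (a point): Centre of the top of the lock button, a black square cap 42 x 42 mm on the carriage's centre line, 100 mm behind (slide's -y of) the nest point. Top 56 mm above the table when up, 48 mm when fully pressed. Moves with the carriage. Nothing higher than 46 mm stands behind or beside it on the carriage.
- push_face (a point): Middle of the top edge of the flat back face of the carriage's upright grey push block, right ahead of the button: 22 mm ahead (slide's +y) of the button's centre, 70 mm above the table. The face is 70 mm wide, the block 20 mm thick. A fingertip on the button can push the carriage by this face, or by its friction on the button.
- lock_button (a joint): How far the button is pressed, in m: 0 up (locked), 0.008 fully down. Sprung: about 3 N starts it, 7 N holds it fully down. The latch lets go once it is over about 5 mm down, and catches when the button is let up over a notch.
- board (a joint): How far the green circuit board is lifted out of the nest, in m: 0 seated. The board is 80 x 80 x 4 mm, with parts up to 14 mm high on it, 70 g; locating pins let it move only straight up, and it lies by its own weight.
- solder_spool: Bystander: grey plastic solder spool, 48 mm across, 38 mm high, standing on the wide margin of the slide's base plate; origin: centre of its underside.
- flux_bottle: Bystander: small amber bottle, 32 mm across, 65 mm high, standing on the wide margin of the slide's base plate; origin: centre of its underside.
- screwdriver: Bystander: screwdriver with black handle lying on the table; origin: centre of its underside.
- parts_tray: Bystander: blue divided parts tray 100 x 130 x 35 mm on the table; origin: centre of its underside.
- tape_reel: Bystander: black component reel, 110 mm across, 14 mm high, lying flat on the table; origin: centre of its underside.
- tweezers: Bystander: steel tweezers, about 130 mm long, lying on the table; origin: centre of their underside.
- mug: Bystander: white mug, 80 mm across, 90 mm high; origin: centre of its underside.
- cleaner: Bystander: whitish plastic bottle, 56 mm across, 130 mm high; origin: centre of its underside.

How it is judged (in metres and radians):
On the way, in this order (a step that is already met when the one before it is completed fails the run):
1. the button is pressed (more than 4 mm) with the carriage still where it started (within 10 mm) (value of joint lock_button above 0.004 m and distance of nest from where it was at the start of the episode below 0.01 m), for 0.15 s.
2. the carriage reaches the end stop (within 3 mm) with the button still held down (more than 2 mm) (value of joint carriage above 0.127 m and value of joint lock_button above 0.002 m), for 0.05 s.
At the end, for the whole second after the job is handed in: The carriage stands within 3 mm of its end stop, the button is up again (within 1.5 mm, so the carriage is locked), the carriage is at rest, and the board is seated in its nest (within 3 mm) (value of joint carriage above 0.127 m and value of joint lock_button below 0.0015 m and value of joint board below 0.003 m and velocity of joint carriage between -0.005 and 0.005 m/s); the robot touches nothing.
It fails at once if the button is let up (under 1 mm) while the carriage is part of the way along (travel 35 to 120 mm) (value of joint lock_button below 0.001 m and value of joint carriage between 0.035 and 0.12 m).
It fails at once if the board is lifted out of its nest (by more than 8 mm) (value of joint board above 0.008 m).
It fails at once if a bystander is picked up or displaced by more than 30 mm (distance of any of solder_spool, flux_bottle, screwdriver, parts_tray, tape_reel, tweezers, mug, cleaner from where it was at the start of the episode above 0.03 m).
It also fails if it takes over 42 s, if anything falls off the work surface, if the arm or the gripper's body presses on something with over 40 N, if the wrist force passes 120 N, or if a joint passes its speed limit or range.

## Working session

There is one attempt and no reset: what is moved stays moved. The work goes in short steps, Python scripts to look and compute and a shell command to move; the robot and the scene stay as the last step left them, time stands still between calls to the robot, and variables do not carry over. Pictures are saved under pics/ and viewed, at most 10 in all, crops included, and the job is handed in when it is done.

```bash
mkdir -p pics; python3 - <<'E'
from plant import readout,cams
import cv2,numpy as np
for n in("top","scene"):
    im=cams.capture(n);cv2.imwrite(f"pics/{n}1.png",im)
    p=cams.camera_params(n);print(n,p)
s=readout.get_state();print(s)
E
```

```text
top {'camera_matrix': array([[485.62629371,   0.        , 276.49781677],
       [  0.        , 485.62629371, 207.07407392],
       [  0.        ,   0.        ,   1.        ]]), 'position': array([0.31227334, 0.03129551, 1.37841941]), 'orientation': array([-169.9652894 ,   -0.39908649,  -90.43568895])}
scene {'camera_matrix': array([[414.19171728,   0.        , 274.51240569],
       [  0.        , 414.19171728, 210.83261976],
       [  0.        ,   0.        ,   1.        ]]), 'position': array([ 1.23677743, -0.22265065,  0.86783258]), 'orientation': array([-136.62242983,    0.76052497,   67.92127499])}
{'time_s': 0.1, 'joint_positions': array([-77.28294283,  33.02720262,   1.42525635,  82.37990775,
        -0.85806249,  64.68689471,  -3.23677785]), 'qvel': array([-0.04605837, -0.08123056, -0.01660635, -0.05511275,  0.02613743,
        0.03617245, -0.09582336]), 'joint_efforts': array([ 7.02778663e-03, -7.67303324e+01,  2.25858204e+00, -2.86605763e+01,
        1.59652589e-02,  8.56615923e-03,  2.00811485e-06]), 'position': array([0.20308818, 0.64334578, 0.25254757]), 'eef_rot': array([-1.79916821e+02,  6.33275893e-03,  1.62483115e+02]), 'ft_force': array([ 0.1226761 ,  0.78972331, -0.67949713]), 'ft_torque': array([0.01941035, 0.0019425 , 0.05932859]), 'grip_force': 0.0, 'opening': 0.08562507308675393}
```

View pics/top1.png

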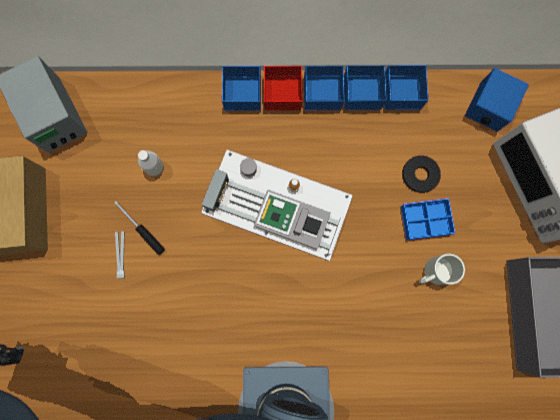

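View pics/scene1.png

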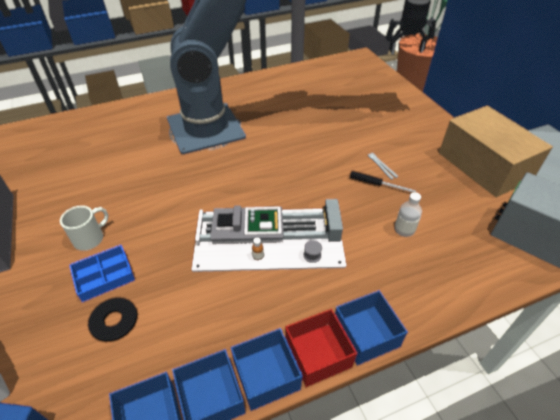

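Top view: button near (312,226), board near (279,213), end block (215,190), plate with corners about (228,151), (352,195), (333,260), (202,213). The carriage has to go image-left and up.

```bash
cat >h.py <<'E'
import cv2,numpy as np
from scipy.spatial.transform import Rotation as R
def ray(p,uv,z):
    d=R.from_euler('xyz',p['orientation'],degrees=True).apply(np.linalg.inv(p['camera_matrix'])@[uv[0],uv[1],1])
    c=np.array(p['position']);return c+d*(z-c[2])/d[2]
E
python3 - <<'E'
from h import *
from plant import cams
p=cams.camera_params('top');im=cv2.imread('pics/top1.png');hsv=cv2.cvtColor(im,cv2.COLOR_BGR2HSV)
roi=np.zeros(im.shape[:2],np.uint8);roi[140:270,190:365]=255
def big(m):
    c,_=cv2.findContours(m&roi,cv2.RETR_EXTERNAL,cv2.CHAIN_APPROX_NONE);return max(c,key=cv2.contourArea)
notwood=cv2.inRange(hsv,(0,0,150),(180,60,255))
c=big(notwood)
pts=np.array([ray(p,q,0.01)[:2] for q in c[:,0]+0.0],np.float32)
r=cv2.minAreaRect(pts);print('plate',r)
c=big(cv2.inRange(hsv,(50,120,40),(90,255,255)));M=cv2.moments(c)
print('board px',cv2.minAreaRect(c),ray(p,cv2.minAreaRect(c)[0],.044))
roi[:]=0;roi[212:240,298:326]=255
c=big(cv2.inRange(hsv,(0,0,0),(180,255,60)));q=cv2.minAreaRect(c);print('button',q,ray(p,q[0],.056))
cr=cv2.resize(im[140:270,190:365],None,fx=4.5,fy=4.5,interpolation=cv2.INTER_CUBIC);cv2.imwrite('pics/crop.png',cr)
E
```

```text
plate ((0.5657508969306946, 0.02199116349220276), (0.3972150981426239, 0.20211291313171387), 69.15371704101562)
board px ((277.93658447265625, 213.0292510986328), (26.965017318725586, 26.668697357177734), 20.2248592376709) [0.53146387 0.01632695 0.044     ]
button ((311.4657897949219, 225.4246826171875), (15.215349197387695, 13.576773643493652), 20.556045532226562) [ 0.49437518 -0.07541592  0.056     ]
```

View pics/crop.png

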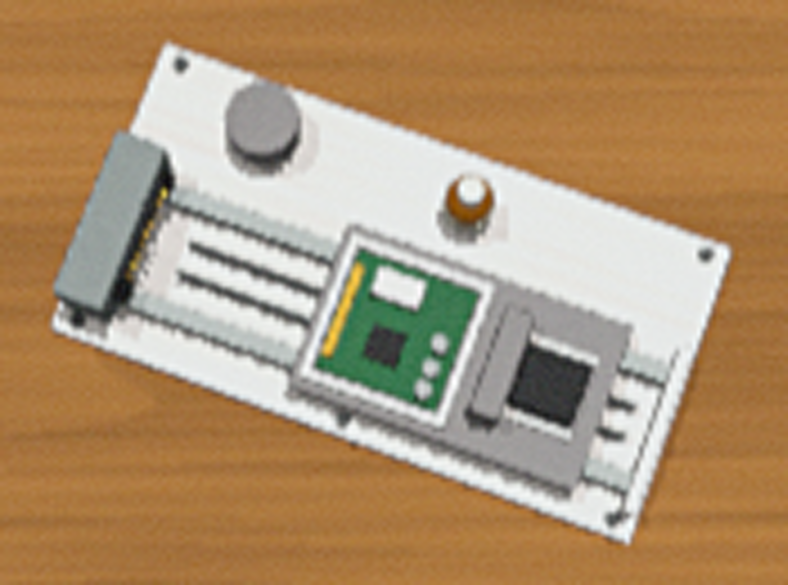

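```bash
python3 -m creep '[[[0.2,-0.3,0,0,0,-0.037,0],[0.2,-0.3,0,0,0,-0.037,0],[0.2,-0.3,0,0,0,-0.037,0],[0.2,-0.3,0,0,0,-0.037,0],[0.2,-0.3,0,0,0,-0.037,0]]]'
```

```text
time_s: 0.72
position: [0.3649, 0.4005, 0.2533]
eef_rot: [-179.9, 0.0, 159.0]
ft_force: [-0.3, 0.3, 0.7]
opening: -0.0002
grip_force: 0.0
```

```bash
python3 -m creep '[[[0.1,-0.33,0,0,0,0,0],[0.1,-0.33,0,0,0,0,0],[0.1,-0.33,0,0,0,0,0],[0.1,-0.33,0,0,0,0,0],[0.1,-0.33,0,0,0,0,0]]]'; python3 -m creep '[[[0.06,-0.26,0,0,0,0,0],[0.06,-0.26,0,0,0,0,0],[0.06,-0.26,0,0,0,0,0],[0.06,-0.26,-0.06,0,0,0,0],[0.06,-0.26,-0.06,0,0,0,0]]]'
python3 - <<'E'
from plant import cams,readout
import cv2
s=readout.get_state();print(s['position'],s['eef_rot'],s['ft_force'])
p=cams.camera_params('wrist');print(p);cv2.imwrite('pics/w1.png',cams.capture('wrist'))
E
```

```text
time_s: 1.35
position: [0.4437, 0.1358, 0.2533]
eef_rot: [-179.9, 0.0, 158.9]
ft_force: [0.2, 0.7, -0.1]
opening: 0.0001
grip_force: 0.0
time_s: 1.98
position: [0.4893, -0.0704, 0.2027]
eef_rot: [-179.8, -0.3, 158.9]
ft_force: [0.2, 0.9, 0.2]
opening: 0.0002
grip_force: 0.0
[ 0.48930231 -0.0703746   0.20270993] [-179.84709505   -0.29592148  158.9088388 ] [0.16137478 0.87848624 0.24022868]
{'camera_matrix': array([[334.94055255,   0.        , 281.19038621],
       [  0.        , 334.94055255, 209.12195225],
       [  0.        ,   0.        ,   1.        ]]), 'position': array([ 0.42118709, -0.04381975,  0.3238574 ]), 'orientation': array([1.63490558e+02, 1.29645799e-01, 6.89556072e+01])}
```

View pics/w1.png

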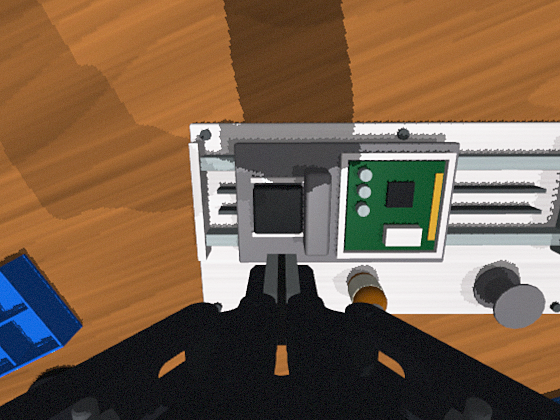

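The wrist view shows the button at about (278,209), with the push block just right of it (305–330) and the board at (395,207), lying well along the image rows. Jaws are shut.

```bash
python3 - <<'E'
from h import *
p=dict(camera_matrix=np.array([[334.94,0,281.19],[0,334.94,209.12],[0,0,1]]),position=[0.42118709,-0.04381975,0.3238574],orientation=[163.490558,.1296458,68.9556])
im=cv2.imread('pics/w1.png');hsv=cv2.cvtColor(im,cv2.COLOR_BGR2HSV)
def big(lo,hi,x0,x1,y0,y1):
    m=np.zeros(im.shape[:2],np.uint8);m[y0:y1,x0:x1]=cv2.inRange(hsv,lo,hi)[y0:y1,x0:x1]
    return max(cv2.findContours(m,cv2.RETR_EXTERNAL,cv2.CHAIN_APPROX_NONE)[0],key=cv2.contourArea)
b=big((0,0,0),(180,255,60),240,308,179,236);B=cv2.minAreaRect(b);print(cv2.boundingRect(b),B,ray(p,B[0],.056))
g=big((45,80,30),(95,255,255),335,450,150,260);G=cv2.minAreaRect(g);n=ray(p,G[0],.044);print(G,n)
# board edges direction in world, at board height
pts=np.array([ray(p,q[0],.044)[:2] for q in g],np.float32);print(cv2.minAreaRect(pts))
for u in((345,144),(458,144),(345,258),(458,258)):print(ray(p,u,.046))
E
```

```text
(253, 179, 55, 57) ((280.0, 207.0), (56.0, 54.0), 90.0) [ 0.49299218 -0.07315795  0.056     ]
((394.5, 205.0), (88.0, 101.0), 90.0) [0.53013637 0.018919   0.044     ]
((0.5310017466545105, 0.016907770186662674), (0.08071469515562057, 0.07949011772871017), 69.01142883300781)
[ 0.46469111 -0.0053215   0.046     ]
[0.49781571 0.08082764 0.046     ]
[ 0.56151088 -0.03668078  0.046     ]
[0.59804315 0.05856625 0.046     ]
```

```bash
python3 -m creep '[[[0.0065,-0.0065,-0.05,0,0,0,0],[0.0065,-0.0065,-0.1,0,0,0,0],[0.0065,-0.0065,-0.135,0,0,0,0],[0.0065,-0.0065,-0.145,0,0,0,0],[0.0065,-0.0065,-0.145,0,0,0,0]]]'
python3 - <<'E'
from plant import cams,readout
import cv2
s=readout.get_state();print(s['position'],s['eef_rot'],s['ft_force'])
cv2.imwrite('pics/w2.png',cams.capture('wrist'))
E
```

```text
time_s: 2.65
position: [0.4969, -0.0727, 0.09]
eef_rot: [180.0, 0.0, 159.2]
ft_force: [0.1, -0.1, 0.1]
opening: -0.0001
grip_force: 0.0
[ 0.49691184 -0.07267864  0.09004508] [1.79971208e+02 2.35044021e-02 1.59215356e+02] [ 0.07696677 -0.07223611  0.07709128]
```

View pics/w2.png

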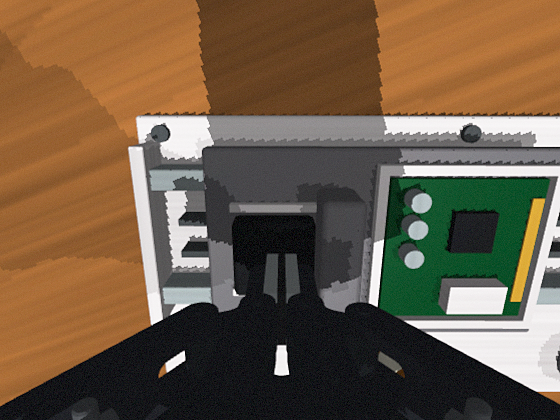

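The tips (281,253) are over the button (233–315 × 214–295), just short of the push block. Pressing.

```bash
python3 -m creep '[[[0,0,-0.0125,0,0,0,0],[0,0,-0.019,0,0,0,0],[0,0,-0.0235,0,0,0,0],[0,0,-0.025,0,0,0,0],[0,0,-0.025,0,0,0,0]]]'
```

```text
time_s: 3.32
position: [0.4971, -0.0737, 0.07]
eef_rot: [180.0, 0.1, 159.1]
ft_force: [-0.7, 0.3, 11.8]
opening: -0.0002
grip_force: 6.0
```

```bash
python3 -m creep '[[[0,0,-0.001,0,0,0,0],[0.0036,0.0094,-0.001,0,0,0,0],[0.0072,0.0188,-0.001,0,0,0,0],[0.0108,0.0282,-0.001,0,0,0,0],[0.0144,0.0376,-0.001,0,0,0,0]]]'
```

```text
time_s: 3.95
position: [0.5086, -0.0435, 0.0699]
eef_rot: [180.0, 0.1, 159.1]
ft_force: [-2.7, -0.7, 22.0]
opening: 0.0002
grip_force: 11.2
```

```bash
python3 -m creep '[[[0.0036,0.0094,0,0,0,0,0],[0.0072,0.0188,0,0,0,0,0],[0.0108,0.0282,0,0,0,0,0],[0.0144,0.0376,0,0,0,0,0],[0.018,0.047,0,0,0,0,0]]]'
python3 - <<'E'
from plant import cams,readout
import cv2
s=readout.get_state();print(s['position'],s['ft_force'])
cv2.imwrite('pics/w3.png',cams.capture('wrist'))
E
```

```text
time_s: 4.58
position: [0.523, -0.0058, 0.0699]
eef_rot: [179.9, 0.1, 159.1]
ft_force: [-3.1, -0.0, 22.0]
opening: -0.0001
grip_force: 10.9
[ 0.52299709 -0.00582213  0.06988518] [-3.13733604 -0.02681396 21.95960373]
```

View pics/w3.png

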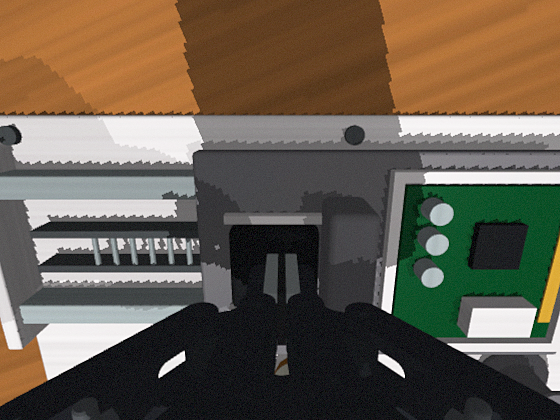

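The carriage is moving with the tips by friction: the tip (282) is still near the middle of the button (230–320). Continuing.

```bash
python3 -m creep '[[[0.0036,0.0094,0,0,0,0,0],[0.0072,0.0188,0,0,0,0,0],[0.0108,0.0282,0,0,0,0,0],[0.0126,0.0329,0,0,0,0,0],[0.0144,0.0376,0,0,0,0,0]]]'; python3 -m creep '[[[0.0018,0.0047,0,0,0,0,0],[0.0036,0.0094,0,0,0,0,0],[0.0045,0.0118,0,0,0,0,0],[0.0045,0.0118,0,0,0,0,0]]]'
```

```text
time_s: 5.25
position: [0.5346, 0.0245, 0.0699]
eef_rot: [179.9, 0.1, 159.1]
ft_force: [-3.2, 0.6, 21.3]
opening: 0.0003
grip_force: 10.5
time_s: 5.75
position: [0.5369, 0.0306, 0.0699]
eef_rot: [-179.9, 0.0, 159.0]
ft_force: [-5.7, -9.8, 24.8]
opening: 0.0003
grip_force: 12.3
```

```bash
python3 -m creep '[[[0.0018,0.0047,0,0,0,0,0],[0.0036,0.0094,0,0,0,0,0],[0.0045,0.0117,0,0,0,0,0],[0.0045,0.0117,0,0,0,0,0]]]'
python3 - <<'E'
from plant import cams
import cv2,numpy as np
a=cams.capture('top')[140:270,190:365]
a=cv2.resize(a,(560,416),interpolation=cv2.INTER_CUBIC)
w=cams.capture('wrist');cv2.imwrite('pics/w4.png',w);cv2.imwrite('pics/t4.png',a)
E
```

```text
time_s: 6.25
position: [0.5389, 0.035, 0.0698]
eef_rot: [-179.5, -0.0, 158.7]
ft_force: [-11.2, -24.6, 28.8]
opening: 0.0002
grip_force: 20.2
```

View pics/w4.png

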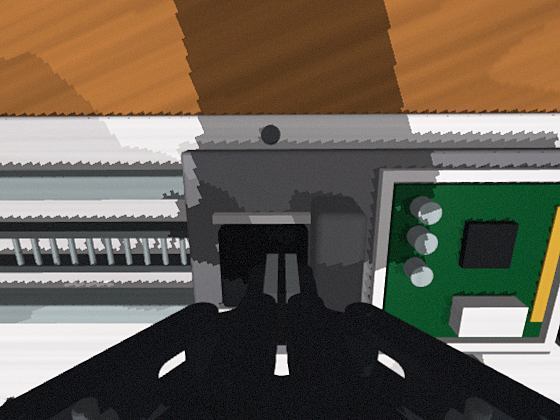

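View pics/t4.png

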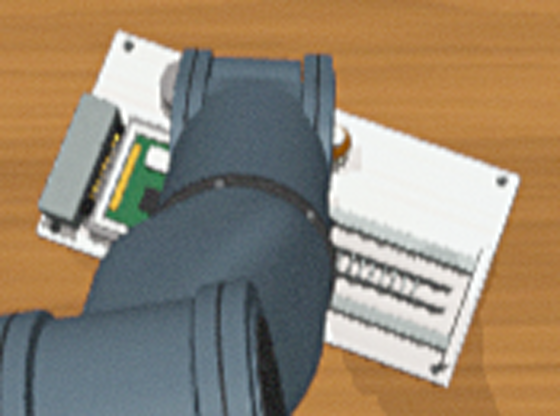

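The carriage has stopped against the pads: 27 N backward on the tool, about 0.111 m travelled, and the wrist view shows the tip slipped forward on the button (tip 282, button centre 264). The board edge is at the block in the top view. I'll lift straight up to let it lock.

```bash
python3 -m creep '[[[0,0,0.004,0,0,0,0],[0,0,0.008,0,0,0,0],[0,0,0.012,0,0,0,0],[0,0,0.016,0,0,0,0],[-0.002,-0.006,0.03,0,0,0,0]]]'; python3 -m creep '[[[-0.01,-0.03,0.05,0,0,0,0],[-0.02,-0.06,0.1,0,0,0,0],[-0.03,-0.09,0.15,0,0,0,0],[-0.03,-0.09,0.15,0,0,0,0],[-0.03,-0.09,0.15,0,0,0,0]]]'
python3 - <<'E'
from plant import cams
from h import *
p=cams.camera_params('wrist');w=cams.capture('wrist');cv2.imwrite('pics/w5.png',w)
hsv=cv2.cvtColor(w,cv2.COLOR_BGR2HSV);m=cv2.inRange(hsv,(45,80,30),(95,255,255))
g=max(cv2.findContours(m,cv2.RETR_EXTERNAL,cv2.CHAIN_APPROX_NONE)[0],key=cv2.contourArea)
pts=np.array([ray(p,q[0],.044)[:2] for q in g],np.float32);r=cv2.minAreaRect(pts);print(r,'moved',np.linalg.norm(np.array(r[0])-[.5310,.0169]))
E
```

```text
time_s: 6.98
position: [0.5377, 0.0365, 0.0913]
eef_rot: [-179.8, -0.2, 159.0]
ft_force: [0.2, 1.3, 1.2]
opening: -0.0001
grip_force: 0.0
time_s: 7.6
position: [0.5154, -0.033, 0.2123]
eef_rot: [180.0, -0.0, 159.2]
ft_force: [0.2, -0.7, 0.9]
opening: 0.0001
grip_force: 0.0
((0.5708614587783813, 0.12033505737781525), (0.08081823587417603, 0.0802747905254364), 69.21766662597656) moved 0.11085011046766045
```

View pics/w5.png

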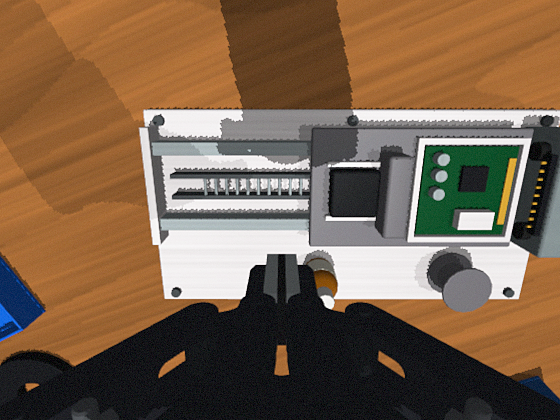

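The carriage front (~530) is against the pads, having moved 111 mm. The button is up at (355,190), the board is seated, the bystanders are in place and the arm is clear.

```bash
python3 -c "
from plant import workorder
print(workorder.job_done())"
```

```text
the job is handed in; nothing more can be done
None
```

I pushed the carriage home against the end pads with the button held down, then let the button up to lock it there and moved the arm clear; the job is handed in, with no verdict returned.

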